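# Uncover the terminal box

### The arm

A 6-joint arm with a two-finger parallel gripper is mounted at the origin on a cart in front of the work surface, level with it; the furniture and walls round the work are solid. World frame = base frame: x ahead of the robot, y to its left, z up, the work surface at z = 0. Lengths are in m, angles in rad, forces in N, time in s.
With the tool pointing down it reaches from about 0.25 to 0.775 m from the base axis. Payload 4 kg.
Tool frame: the origin (TCP) lies midway between the tips of the shut fingers; the grasp point (between the pads) lies grip_point_offset behind it (grip_point_offset is the distance from the TCP to the grasp point, in m); z points along the fingers, y is the line along which they close (so a half turn about z gives the same grasp; the last joint's range is limited). The gripper opens to 94 mm and grips with 3 to 60 N. Pads are 16 mm wide; open, the fingers measure 119 mm over their backs; the gripper's body (75 mm by 177 mm) begins 78 mm behind the grasp point.
Start: joints at [-1.435, 0.087, 1.371, -0, 1.684, -0.103], TCP at [0.13, -0.534, 0.206] pointing down, gripper open.
Joint ranges: [-3.1, 3.1], [-0.76, 2.03], [0.27, 2.55], [-1.08, 4.22], [0.17, 2.65], [-2.57, 2.57]. Speed limits (rad/s): [2.79, 2.79, 3.14, 3.14, 3.14, 3.14].

### API

Orientations are given as [roll, pitch, yaw] about the fixed x, y, z axes, in that order (R = Rz(yaw) Ry(pitch) Rx(roll)).
In Python, from bench import * gives the robot as it stands. The module is installed in compiled form; this text tells all that it offers.
- The arm moves only by the tool apply_moves, never from a script. Its argument "commands" is a list of rows, each a list of 7 numbers: the turn, a rotation vector about the world's x, y, z in rad, then the shift along the world's x, y, z in m, then the opening in per cent of the stroke, from 0 (shut) to 100 (fully open). In form: [[ax, ay, az, x, y, z, jaw], ...]. A call has exactly 5 rows; each row is the pose to reach, as a shift and turn from the pose commanded when the call began; what a row does not reach only later rows make up. A row lasts 1/10 s, in which the tool goes at most 50 mm and 8.59 degrees, less where a joint would pass 70% of its speed; a pose out of reach is approached as far as the arm can. A call with a gripper value outside its range is refused whole. The fingers move at their own pace and stop on an object; the grip force is fixed at half the most. Time passes only in rows, so rows that repeat a pose let the fingers close, or fill a call up. It gives the time, the measured TCP pose, the force, the opening and the grip force at its end, in the units of the state.
- get_obs(): the state, without advancing time (a new reading comes with each control period).
- snapshot(name): name is "side" or "top"; returns a dict with "pixels" (384x512x3 uint8, red, green, blue), "vertical_fov" (degrees; the focal length in pixels is half the picture's height over the tangent of half this angle, whatever the lens; pixels are square), "cx", "cy" (the principal point, pixels), "rvec" (rotation vector, rad) and "tvec" (3), from world to camera coordinates, as OpenCV has them. Camera axes: x right, y down, z forward; pixel columns grow to the right and rows downward; lengths in m; the calibration is good to about 2 mm. A picture is of the moment at which its call begins. There is no depth.
- close_job(): hands the job in; it is judged then, once.
Trained networks look in the newest picture that a camera, given by its name, has taken for a name from the list of things; names that differ only in an ending like _2 or _b are one class to them, and where a whole thing is asked for, a point or a joint stands for the part that bears it (a point fixed in the world has none). Each returns a list of dicts, best first, with "score" (0 to 1); they miss things now and then, are a little off and sometimes report something else, mostly with a low value. They report only what shows in the picture. A call takes as long as a camera call. They do not tell look-alikes from the thing itself.
- masks_of(camera, query): "mask" (384x512 bool, what is visible of it) and "extent" ([left, top, right, bottom] in pixels, round what is visible of it).
- place_of(camera, query): "pixel" ([column, row] in pixels: a listed point, or the origin of a listed thing).
The state is a dict: "time": time; "joint_positions": joint angles; "qvel": joint speeds; "joint_torque": joint torques, N m; "tool_pos": TCP position; "ee_rot": TCP orientation; "wrist_force": force on the tool from outside, world axes, zero at the start; "wrist_torque": the same for the moment, N m; "width": finger opening in m; "finger_force": force on a finger pad.
Only numpy, scipy, OpenCV 4.12 (cv2) and the standard library are available. Lean on these libraries where they do the work, as an engineer would, in place of code of your own. Each camera call takes 0.05 s, during which the arm holds its last target. There are 200 camera calls.

### The job

Uncover the screw terminals of the black terminal box: press its yellow snap tab fully in, then push the released white cover by its ridge, along the rails off its seat, until it rests against the end stop. Only push it from behind: do not pinch, lift or tip it. Leave the things standing around where they are, and finish clear of everything.

Things in the scene. Friction and masses are not known exactly. Their poses are not given: they have to be found in the camera images.
- terminal_box: black terminal box fixed to the bench, 230 mm long (x), 94 mm wide (y). Origin: centre of its underside, z up; +x is the way the cover slides off, roughly away from the robot. In its frame: block with the yellow snap tab at x -0.115 to -0.059, top z 0.050; seat with two green strips of brass screw terminals under the cover; open parking deck; end stop. Deck (under the cover) z 0.036
- end_stop (a point): middle of the end stop's face that halts the cover, at x 0.110, z 0.041 in the box's frame (stop's top z 0.046). Rails guide the cover's sides all the way; over the seat (box x -0.057 to 0.017) lips, top z 0.050, reach in over the cover's long edges to y +-0.033, so that it cannot be lifted there
- cover: white loose cover, about 0.12 kg: plate 80 x 76 x 8 mm with an upright ridge across its top near its -x end. Origin: centre of the plate's underside; axes as the box's. In the box's frame it lies at x -0.015, z 0.036 seated, at x 0.070 against the end stop (85 mm travel; slides easily once released). A keeper under it is caught by the snap tab until that is pressed in
- ridge (a point): middle of the near (-x) face of the cover's upright ridge, to be pushed towards +x; the ridge is 8 mm thick, 40 mm wide and stands 26 mm above the plate's top (to z 0.070 in the box's frame); this point is 10 mm below its top
- ridge_back: far (+x) side and the two ends of the cover's ridge, the faces that a pinch would press on; fixed to the cover, origin as the cover's
- snap_tab (a joint): travel of the yellow snap tab, a button 30 x 22 mm that is pressed straight down: 0 standing out (cover locked), 0.010 m fully in; it lets the cover go from about 0.007; until then the cover has only 6 mm of play. It takes about 3 N (rigid stop at the end) and stays in when let go
- tab_rest (a point): centre of the snap tab's top face when it stands out: 12 mm above the block's top (fixed to the box, does not move with the tab)
- weight_100g: polished steel calibration weight, 24 mm across, 42 mm high; a bystander. Origin: centre of its underside
- vial_4: glass vial with red cap, 25 mm across, 54 mm high; a bystander. Origin: centre of its underside
- vial_2: glass vial with blue cap, 25 mm across, 54 mm high; a bystander. Origin: centre of its underside
- weight_200g: polished steel calibration weight, 30 mm across, 52 mm high; a bystander. Origin: centre of its underside
- dropper_bottle: amber dropper bottle, 35 mm across, 103 mm high; a bystander. Origin: centre of its underside
- beaker_50: glass beaker, 46 mm across, 60 mm high; a bystander. Origin: centre of its underside
- screwdriver: small screwdriver with yellow handle, 160 mm long, 21 mm thick, lying on the bench to the left of the terminal box; a bystander. Origin: on its underside, near the middle
Not all that is in view belongs to the job. There is more than one size of the cover; the one meant has the size given above.

How it is judged:
On the way:
1. the snap tab is pressed in while the cover is still on its seat (value of joint snap_tab above 0.007 m and x of cover in the frame of terminal_box below -0.005 m), for 0.1 s.
At the end, for the whole second after the job is handed in: the snap tab is in (at least 7 mm of its 10), and the cover lies still and flat on the deck of the box (tilt under 0.08 rad, height within 3 mm), clear of the seat and no more than 10 mm short of the end stop (value of joint snap_tab above 0.007 m and x of cover in the frame of terminal_box above 0.06 m and z of cover in the frame of terminal_box between 0.033 and 0.039 m and angle between cover's own z axis and vertical below 0.08 rad and linear speed of cover below 0.02 m/s); the robot touches nothing.
It fails at once if the cover's ridge is pinched: the fingers press on its far side or its ends with over 3 N (contact force between the fingers and ridge_back above 3 N).
It fails at once if the cover is lifted (8 mm) or tipped (0.2 rad) (z of cover in the frame of terminal_box above 0.044 m or angle between cover's own z axis and vertical above 0.2 rad).
It fails at once if a bystander is moved by more than 20 mm (distance of any of weight_100g, vial_4, vial_2, weight_200g, dropper_bottle, beaker_50, screwdriver from where it was at the start of the episode above 0.02 m).
It fails at once if a standing bystander is tipped over (angle between any of weight_100g, vial_4, vial_2, weight_200g, dropper_bottle, beaker_50's own z axis and vertical above 0.5 rad).
It also fails if it takes over 42 s, if anything falls off the work surface, if the arm or the gripper's body presses on something with over 40 N, if the wrist force passes 120 N, or if a joint passes its speed limit or range.

## Working session

There is one attempt and no reset: what is moved stays moved. The work goes in short steps, Python scripts to look and compute and a tool call to move; the robot and the scene stay as the last step left them, time stands still between calls to the robot, and variables do not carry over. Pictures are saved under pics/ and viewed, at most 10 in all, crops included, and the job is handed in when it is done.

Besides the shell and the picture viewer there is one more tool, called after "Request:" by a JSON object that holds its "op" and its "data", one argument or row to a line. apply_moves: Moves the arm, as the interface text tells. Its arguments: {"type":"object","properties":{"commands":{"type":"array"}},"required":["commands"]}

```bash
mkdir -p pics; cat > h.py <<'E'
from bench import *
import numpy as np, cv2
def cam(s):
    f=192/np.tan(np.radians(s["vertical_fov"])/2)
    K=np.array([[f,0,s["cx"]],[0,f,s["cy"]],[0,0,1.]])
    R=cv2.Rodrigues(np.array(s["rvec"],float))[0]; return K,R,np.array(s["tvec"],float).ravel()
def at_z(s,px,z):
    K,R,t=cam(s); d=R.T@np.linalg.inv(K)@np.array([px[0],px[1],1.]); c=-R.T@t
    return c+d*(z-c[2])/d[2]
def proj(s,P):
    K,R,t=cam(s); return cv2.projectPoints(np.array(P,float).reshape(-1,3),cv2.Rodrigues(R)[0],t,K,None)[0].reshape(-1,2)
E
python3 - <<'E'
from h import *
ims=[]
for n in("top","side"):
    s=snapshot(n); cv2.imwrite(f"pics/{n}0.png",cv2.resize(s["pixels"][:,:,::-1],(800,600),interpolation=cv2.INTER_CUBIC))
    K,R,t=cam(s); print(n,K[0,0],-R.T@t,R[2])
    for q,z in(("terminal_box",0),("cover",.036),("ridge",.06),("end_stop",.041),("tab_rest",.062),("weight_100g",0),("vial_4",0),("weight_200g",0),("dropper_bottle",0),("beaker_50",0),("screwdriver",0)):
        print(q,[(round(float(d["score"]),2),np.round(d["pixel"],0).tolist(),at_z(s,d["pixel"],z)[:2].round(3).tolist()) for d in place_of(n,q)[:4]])
o=get_obs();print(o["tool_pos"],o["ee_rot"],o["time"])
E
```

```text
top 448.491275822971 [ 0.3556156  -0.02738344  1.51366243] [ 0.17414814  0.02004852 -0.98451535]
terminal_box [(0.82, [209.0, 226.0], [0.514, 0.155])]
cover [(0.77, [208.0, 234.0], [0.484, 0.154]), (0.71, [247.0, 226.0], [0.513, 0.026])]
ridge [(0.85, [209.0, 238.0], [0.467, 0.146]), (0.66, [241.0, 225.0], [0.513, 0.046])]
end_stop [(0.6, [202.0, 192.0], [0.623, 0.178])]
tab_rest [(0.79, [213.0, 252.0], [0.424, 0.132])]
weight_100g [(0.52, [298.0, 226.0], [0.518, -0.147])]
vial_4 [(0.61, [390.0, 228.0], [0.519, -0.455]), (0.53, [326.0, 239.0], [0.476, -0.24]), (0.27, [202.0, 194.0], [0.624, 0.184])]
weight_200g [(0.66, [320.0, 209.0], [0.577, -0.22])]
dropper_bottle [(0.41, [346.0, 249.0], [0.445, -0.307])]
beaker_50 [(0.74, [214.0, 149.0], [0.782, 0.148])]
screwdriver [(0.47, [132.0, 228.0], [0.5, 0.416])]
side 427.31681569377344 [ 0.37506055 -1.15958277  0.6383254 ] [ 0.17999207  0.88329037 -0.43289834]
terminal_box [(0.96, [218.0, 188.0], [0.519, 0.169])]
cover [(0.72, [212.0, 181.0], [0.497, 0.153]), (0.71, [226.0, 207.0], [0.517, -0.041]), (0.56, [191.0, 178.0], [0.429, 0.188]), (0.21, [203.0, 179.0], [0.467, 0.169])]
ridge [(0.54, [261.0, 249.0], [0.565, -0.314]), (0.53, [224.0, 201.0], [0.513, -0.047])]
end_stop [(0.83, [248.0, 173.0], [0.627, 0.183])]
tab_rest [(0.6, [192.0, 175.0], [0.432, 0.156]), (0.6, [295.0, 189.0], [0.739, -0.012])]
weight_100g [(0.52, [235.0, 237.0], [0.527, -0.157]), (0.24, [191.0, 176.0], [0.435, 0.289])]
vial_4 [(0.82, [264.0, 310.0], [0.542, -0.459]), (0.67, [220.0, 254.0], [0.475, -0.23])]
weight_200g []
dropper_bottle [(0.59, [217.0, 275.0], [0.458, -0.316])]
beaker_50 [(0.63, [295.0, 187.0], [0.782, 0.127])]
screwdriver [(0.52, [203.0, 160.0], [0.49, 0.432])]
[ 0.13008065 -0.53440096  0.20548593] [3.14155795e+00 1.18677397e-06 2.38775989e-01] 1.2
```

View pics/top0.png

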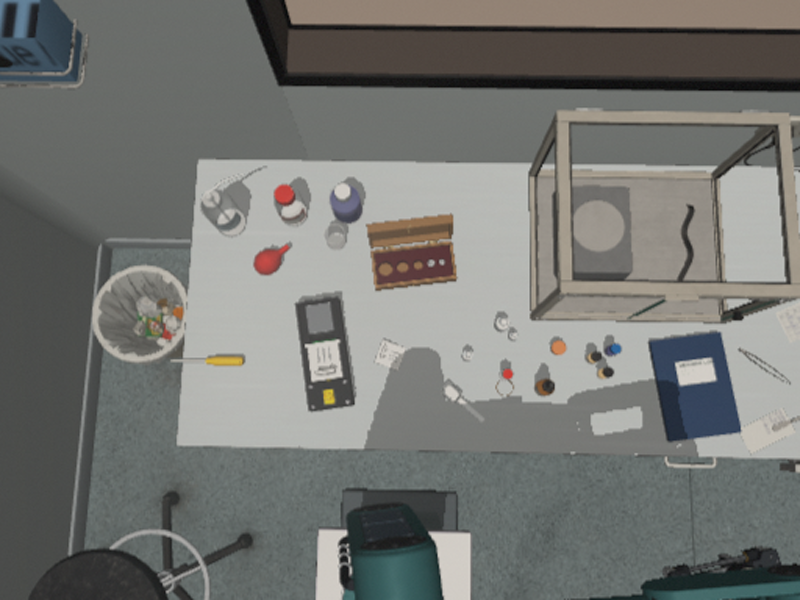

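View pics/side0.png

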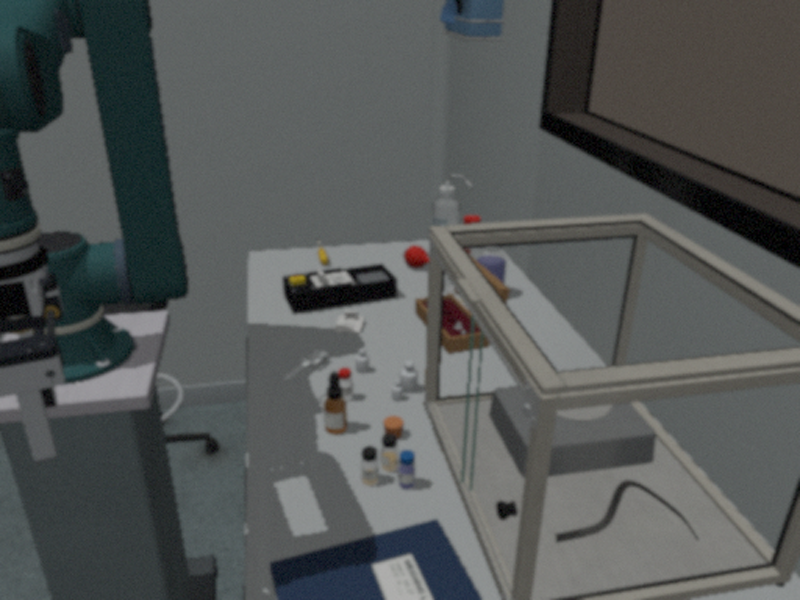

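The top picture shows the black box at about (325,352)/800-scale, i.e. (208,226) native, with the yellow tab at (328,397) and the parking deck at (319,318). There are two cover candidates. One is the white cover in the box at native (208,232). The other is a white piece lying loose on the bench at (248,226), which is smaller. The one in the box, between its rails, fits the description. I'll confirm it in a crop and fit the box pose.

```bash
cat > fit.py <<'E'
from h import *
from scipy.optimize import minimize
S={n:snapshot(n) for n in("top","side")}
M={n:masks_of(n,"terminal_box")[0]["mask"] for n in S}
C8=np.array([[a,b,c] for a in(-.115,.115) for b in(-.047,.047) for c in(0,.048)])
def W(p,P):
    c,s=np.cos(p[2]),np.sin(p[2]); P=np.atleast_2d(P); return np.c_[p[0]+c*P[:,0]-s*P[:,1],p[1]+s*P[:,0]+c*P[:,1],P[:,2]]
def cost(p,names):
    e=0
    for n in names:
        h=cv2.convexHull(proj(S[n],W(p,C8)).astype(np.float32))
        im=np.zeros((384*4,512*4),np.uint8); cv2.fillConvexPoly(im,np.round((h+.5)*4*16-8).astype(np.int32),255,shift=4)
        a=cv2.resize(im,(512,384),interpolation=cv2.INTER_AREA)/255.
        e+=np.abs(a-M[n]).sum()/M[n].sum()
    return e
def fit(names):
    return min((minimize(cost,x0,args=(names,),method="Nelder-Mead",options=dict(initial_simplex=np.array(x0)+np.array([[0,0,0],[.01,0,0],[0,.01,0],[0,0,.1]]))) for x0 in([.514,.155,.15],[.52,.16,.25],[.51,.15,.2])),key=lambda r:r.fun)
if __name__=="__main__":
    for names in(["top"],["side"],["top","side"]):
        r=fit(names);print(names,r.x.round(4),round(r.fun,3))
    p=r.x
    pts={"tab":[-.087,0,.062],"ridge":[-.049,0,.06],"stop":[.11,0,.041]}
    for n in S:
        I=S[n]["pixels"].astype(int); y=((I[...,0]>110)&(I[...,2]<80)&(I[...,1]>90)&M[n])
        v,u=np.nonzero(y);print(n,"yellow",u.mean(),v.mean(),len(u),at_z(S[n],[u.mean(),v.mean()],.062))
        for q,Q in(("tab_rest",0),("end_stop",0),("ridge",0)): print(q,[np.round(d["pixel"],1) for d in place_of(n,q)[:1]])
        for k in pts: print(k,proj(S[n],W(p,pts[k])).round(1),W(p,pts[k]).round(4))
    for n,(a,b,c,d) in {"top":(180,180,270,270)}.items():
        im=cv2.resize(S[n]["pixels"][b:d,a:c,::-1],None,fx=6.6,fy=6.6,interpolation=cv2.INTER_CUBIC)
        for k in pts:
            u=(proj(S[n],W(p,pts[k]))[0]-[a,b]+.5)*6.6; cv2.circle(im,tuple(int(q) for q in u),3,(0,0,255),-1)
        h=cv2.convexHull(proj(S[n],W(p,C8)).astype(np.float32)); cv2.polylines(im,[((h-[a,b]+.5)*6.6).astype(np.int32)],True,(0,255,0),1)
        cv2.imwrite(f"pics/crop_{n}.png",im)
E
python3 fit.py
```

```text
['top'] [0.5101 0.1583 0.1744] 0.359
['side'] [0.5166 0.1532 0.1554] 0.233
['top', 'side'] [0.5121 0.1582 0.1712] 0.626
top yellow 210.1014492753623 253.34782608695653 69 [0.41877078 0.14171896 0.062     ]
tab_rest [array([211.6, 252.9])]
end_stop [array([203.2, 194.9])]
ridge [array([209.8, 240.5])]
tab [[209.7 251. ]] [[0.4264 0.1434 0.062 ]]
ridge [[208.2 239.3]] [[0.4638 0.1499 0.06  ]]
stop [[202.6 192.7]] [[0.6205 0.177  0.041 ]]
side yellow 189.8 177.8 35 [0.42278775 0.13112045 0.062     ]
tab_rest [array([189.6, 176.1])]
end_stop [array([249.1, 174.8])]
ridge [array([205.4, 177.2])]
tab [[190.7 176.2]] [[0.4264 0.1434 0.062 ]]
ridge [[201.9 175.2]] [[0.4638 0.1499 0.06  ]]
stop [[246.7 174. ]] [[0.6205 0.177  0.041 ]]
```

View pics/crop_top.png

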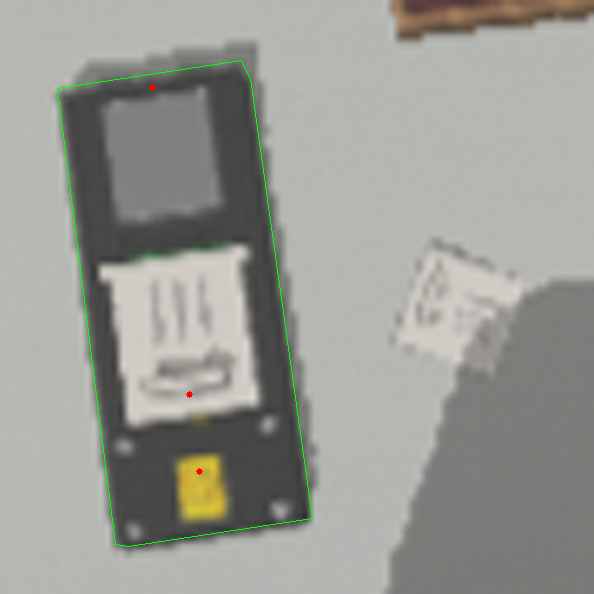

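The crop confirms the target. The white cover in the box at crop (183,335) is large and carries the ridge, with the green strip showing at its far end. The loose one at (460,305) is only about half the size. The yellow tab's centre is at crop (202,488), about 8 mm nearer than the block's middle, so I use the observed tab position (0.419, 0.142). Box yaw is about 0.171. I'll start moving with the fingers shut.

Request:
{"op": "apply_moves", "data": {
  "commands": [
    [0,0,-0.014,0.0195,0.0455,0,0],
    [0,0,-0.028,0.039,0.091,0,0],
    [0,0,-0.042,0.0585,0.1365,0,0],
    [0,0,-0.056,0.078,0.182,0,0],
    [0,0,-0.068,0.0975,0.2275,0,0]
  ]
}}

```text
time: 2.2
tool_pos: [0.2279, -0.3052, 0.2056]
ee_rot: [3.141, -0.001, 0.169]
wrist_force: [1.2, -0.9, 0.7]
width: 0.0574
finger_force: 0.0
```

Request:
{"op": "apply_moves", "data": {
  "commands": [
    [0,0,0,0.0195,0.0455,0,0],
    [0,0,0,0.039,0.091,0,0],
    [0,0,0,0.0585,0.1365,0,0],
    [0,0,0,0.078,0.182,0,0],
    [0,0,0,0.0975,0.2275,0,0]
  ]
}}

```text
time: 2.7
tool_pos: [0.3254, -0.0776, 0.206]
ee_rot: [3.14, -0.002, 0.17]
wrist_force: [0.6, -0.0, -0.6]
width: 0.0175
finger_force: 0.0
```

Request:
{"op": "apply_moves", "data": {
  "commands": [
    [0,0,0,0.0195,0.0455,0,0],
    [0,0,0,0.039,0.091,0,0],
    [0,0,0,0.0585,0.1365,0,0],
    [0,0,0,0.078,0.182,0,0],
    [0,0,0,0.0955,0.221,0,0]
  ]
}}

```text
time: 3.2
tool_pos: [0.4209, 0.1442, 0.2057]
ee_rot: [3.142, -0.001, 0.173]
wrist_force: [0.3, -1.6, 1.4]
width: -0.0001
finger_force: 0.0
```

Request:
{"op": "apply_moves", "data": {
  "commands": [
    [0,0,0,-0.002,-0.002,-0.04,0],
    [0,0,0,-0.002,-0.002,-0.08,0],
    [0,0,0,-0.002,-0.002,-0.115,0],
    [0,0,0,-0.002,-0.002,-0.13,0],
    [0,0,0,-0.002,-0.002,-0.13,0]
  ]
}}

```text
time: 3.7
tool_pos: [0.4162, 0.1392, 0.0725]
ee_rot: [3.141, 0.007, 0.171]
wrist_force: [1.1, 0.0, -0.7]
width: 0.0005
finger_force: 0.0
```

```bash
python3 - <<'E'
from h import *
o=[]
for n,(a,b,c,d) in {"top":(175,175,265,275),"side":(160,130,270,210)}.items():
    s=snapshot(n); print(n,proj(s,get_obs()["tool_pos"]))
    o.append(cv2.resize(s["pixels"][b:d,a:c,::-1],(400,400*(d-b)//(c-a)),interpolation=cv2.INTER_CUBIC))
h=max(i.shape[0] for i in o)
cv2.imwrite("pics/pre.png",np.hstack([cv2.copyMakeBorder(i,0,h-i.shape[0],0,0,0) for i in o]))
E
```

```text
top [[210.34334628 253.49549923]]
side [[188.22052162 172.89861243]]
```

View pics/pre.png

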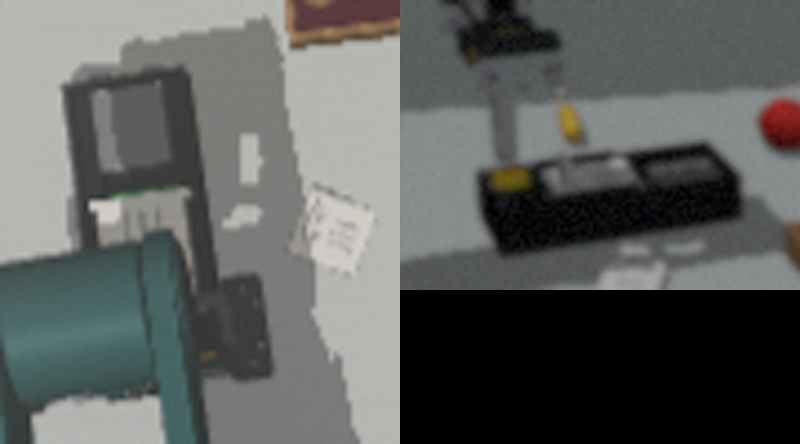

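Side crop: the shut fingers (tip at about (505,160)) stand just above the yellow tab (510,180), slightly to its near side. I'll shift 3 mm in +x and press.

Request:
{"op": "apply_moves", "data": {
  "commands": [
    [0,0,0,0.002,0.001,-0.003,0],
    [0,0,0,0.002,0.001,-0.009,0],
    [0,0,0,0.002,0.001,-0.013,0],
    [0,0,0,0.002,0.001,-0.017,0],
    [0,0,0,0.002,0.001,-0.017,0]
  ]
}}

```text
time: 4.3
tool_pos: [0.4208, 0.1406, 0.0584]
ee_rot: [3.142, -0.001, 0.171]
wrist_force: [0.4, -1.2, 0.5]
width: 0.0003
finger_force: 0.0
```

Request:
{"op": "apply_moves", "data": {
  "commands": [
    [0,0,0,0,0,-0.002,0],
    [0,0,0,0,0,-0.004,0],
    [0,0,0,0,0,-0.006,0],
    [0,0,0,0,0,-0.007,0],
    [0,0,0,0,0,-0.007,0]
  ]
}}

```text
time: 4.8
tool_pos: [0.4207, 0.1406, 0.0521]
ee_rot: [3.141, -0.0, 0.171]
wrist_force: [-1.2, -0.9, 5.1]
width: 0.0006
finger_force: 2.8
```

Request:
{"op": "apply_moves", "data": {
  "commands": [
    [0,0,0,0,0,-0.001,0],
    [0,0,0,0,0,-0.002,0],
    [0,0,0,0,0,-0.003,0],
    [0,0,0,0,0,-0.003,0],
    [0,0,0,0,0,-0.003,0]
  ]
}}

```text
time: 5.3
tool_pos: [0.4207, 0.1406, 0.0517]
ee_rot: [3.141, -0.0, 0.171]
wrist_force: [-7.0, -1.1, 18.7]
width: -0.0001
finger_force: 9.3
```

The rigid stop is felt (18.7 N at z 0.0517), so the tab is fully in. I'll rise to z ≈ 0.057 and push along the box's x axis.

Request:
{"op": "apply_moves", "data": {
  "commands": [
    [0,0,0,0,0,0.006,0],
    [0,0,0,0,0.001,0.008,0],
    [0,0,0,0.01,0.0035,0.008,0],
    [0,0,0,0.02,0.005,0.008,0],
    [0,0,0,0.03,0.007,0.008,0]
  ]
}}

```text
time: 5.8
tool_pos: [0.4513, 0.1477, 0.0558]
ee_rot: [3.141, 0.001, 0.171]
wrist_force: [-0.3, -0.2, 0.5]
width: 0.0006
finger_force: 0.0
```

Request:
{"op": "apply_moves", "data": {
  "commands": [
    [0,0,0,0.004,0.0007,0,0],
    [0,0,0,0.008,0.0014,0,0],
    [0,0,0,0.012,0.0021,0,0],
    [0,0,0,0.016,0.0028,0,0],
    [0,0,0,0.02,0.0035,0,0]
  ]
}}

```text
time: 6.3
tool_pos: [0.4706, 0.1511, 0.0562]
ee_rot: [3.141, 0.001, 0.171]
wrist_force: [-0.3, -0.5, 0.0]
width: 0.0002
finger_force: 0.4
```

Request:
{"op": "apply_moves", "data": {
  "commands": [
    [0,0,0,0.006,0.001,0,0],
    [0,0,0,0.012,0.002,0,0],
    [0,0,0,0.018,0.003,0,0],
    [0,0,0,0.024,0.004,0,0],
    [0,0,0,0.03,0.005,0,0]
  ]
}}

```text
time: 6.8
tool_pos: [0.5011, 0.1562, 0.0566]
ee_rot: [3.142, 0.0, 0.171]
wrist_force: [-1.4, -0.5, -0.6]
width: 0.0004
finger_force: 0.6
```

```bash
python3 - <<'E'
from h import *
o=[]
for n,(a,b,c,d) in {"top":(175,175,265,275),"side":(160,130,270,210)}.items():
    s=snapshot(n)
    o.append(cv2.resize(s["pixels"][b:d,a:c,::-1],(400,400*(d-b)//(c-a)),interpolation=cv2.INTER_CUBIC))
h=max(i.shape[0] for i in o)
cv2.imwrite("pics/mid.png",np.hstack([cv2.copyMakeBorder(i,0,h-i.shape[0],0,0,0) for i in o]))
E
```

```text
(no output)
```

View pics/mid.png

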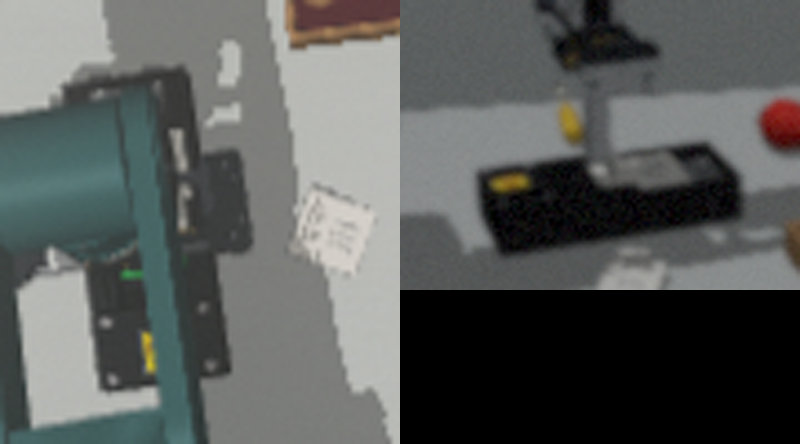

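The cover is sliding flat ahead of the fingers: in the side crop it now spans about (590–710, 170), and the tab is low. Continuing to the stop.

Request:
{"op": "apply_moves", "data": {
  "commands": [
    [0,0,0,0.006,0.001,0,0],
    [0,0,0,0.012,0.002,0,0],
    [0,0,0,0.018,0.003,0,0],
    [0,0,0,0.024,0.004,0,0],
    [0,0,0,0.03,0.005,0,0]
  ]
}}

```text
time: 7.4
tool_pos: [0.531, 0.1612, 0.0566]
ee_rot: [3.142, 0.0, 0.171]
wrist_force: [-1.8, -0.1, 1.9]
width: 0.0006
finger_force: 1.0
```

Request:
{"op": "apply_moves", "data": {
  "commands": [
    [0,0,0,0.002,0.0003,0,0],
    [0,0,0,0.004,0.0007,0,0],
    [0,0,0,0.006,0.001,0,0],
    [0,0,0,0.008,0.0014,0,0],
    [0,0,0,0.008,0.0014,0,0]
  ]
}}

```text
time: 7.9
tool_pos: [0.539, 0.1626, 0.0565]
ee_rot: [3.142, -0.001, 0.171]
wrist_force: [-0.3, -1.2, 0.4]
width: 0.0003
finger_force: 0.3
```

Request:
{"op": "apply_moves", "data": {
  "commands": [
    [0,0,0,0.0015,0.0003,0,0],
    [0,0,0,0.003,0.0005,0,0],
    [0,0,0,0.0045,0.0008,0,0],
    [0,0,0,0.006,0.001,0,0],
    [0,0,0,0.006,0.001,0,0]
  ]
}}

```text
time: 8.4
tool_pos: [0.5408, 0.1628, 0.0565]
ee_rot: [3.141, 0.009, 0.171]
wrist_force: [-11.7, -2.2, 7.9]
width: 0.0009
finger_force: 5.8
```

The push stalled with 12 N about where the stop was predicted. I'll back off straight, then rise and withdraw.

Request:
{"op": "apply_moves", "data": {
  "commands": [
    [0,0,0,-0.008,-0.0014,0,0],
    [0,0,0,-0.018,-0.003,0,0],
    [0,0,0,-0.024,-0.004,0.02,0],
    [0,0,0,-0.024,-0.004,0.06,0],
    [0,0,0,-0.024,-0.004,0.1,0]
  ]
}}

```text
time: 8.9
tool_pos: [0.5197, 0.1593, 0.1567]
ee_rot: [3.141, 0.001, 0.171]
wrist_force: [0.8, 0.6, 0.4]
width: -0.0
finger_force: 0.0
```

Request:
{"op": "apply_moves", "data": {
  "commands": [
    [0,0,0,-0.01,-0.04,0.04,0],
    [0,0,0,-0.03,-0.08,0.05,0],
    [0,0,0,-0.05,-0.12,0.05,0],
    [0,0,0,-0.07,-0.165,0.05,0],
    [0,0,0,-0.09,-0.21,0.05,0]
  ]
}}

```text
time: 9.4
tool_pos: [0.4298, -0.0519, 0.2069]
ee_rot: [3.14, -0.003, 0.172]
wrist_force: [0.9, -0.6, 0.1]
width: 0.0007
finger_force: 0.0
```

Request:
{"op": "apply_moves", "data": {
  "commands": [
    [0,0,0,-0.02,-0.045,0,0],
    [0,0,0,-0.04,-0.09,0,0],
    [0,0,0,-0.06,-0.135,0,0],
    [0,0,0,-0.08,-0.18,0,0],
    [0,0,0,-0.08,-0.18,0,0]
  ]
}}

```text
time: 9.9
tool_pos: [0.348, -0.2354, 0.2063]
ee_rot: [3.139, 0.001, 0.161]
wrist_force: [0.6, 0.1, -0.1]
width: 0.0008
finger_force: 0.0
```

```bash
python3 - <<'E'
from h import *
o=[]
for n,(a,b,c,d) in {"top":(175,175,265,275),"side":(160,130,270,210)}.items():
    s=snapshot(n)
    o.append(cv2.resize(s["pixels"][b:d,a:c,::-1],(400,400*(d-b)//(c-a)),interpolation=cv2.INTER_CUBIC))
    print([(d["score"],at_z(s,d["pixel"],.036)) for d in place_of(n,"cover")[:3]])
h=max(i.shape[0] for i in o)
cv2.imwrite("pics/end.png",np.hstack([cv2.copyMakeBorder(i,0,h-i.shape[0],0,0,0) for i in o]))
print(get_obs())
E
```

```text
[(0.95, array([0.57135276, 0.16523324, 0.036     ])), (0.76, array([0.51305204, 0.02597553, 0.036     ]))]
[(0.67, array([0.5788617 , 0.18312418, 0.036     ])), (0.62, array([ 0.51210878, -0.0421764 ,  0.036     ]))]
{'time': 10.1, 'joint_positions': array([-7.15363807e-01, -2.09216556e-01,  1.64924260e+00,  5.51414597e-04,
        1.70093471e+00,  6.83711430e-01]), 'qvel': array([ 0.02669617, -0.00020826, -0.00050728, -0.00307419,  0.00083196,
       -0.00111438]), 'joint_torque': array([-7.51618613e-01, -2.13135159e+01, -3.03649700e+01,  2.08830979e-02,
       -5.33894089e-02,  3.97686337e-03]), 'tool_pos': array([ 0.35099007, -0.22973945,  0.20650686]), 'ee_rot': array([ 3.14144811e+00, -8.22992373e-04,  1.71792880e-01]), 'wrist_force': array([ 0.40464321, -0.76480405, -0.69491282]), 'wrist_torque': array([-0.01708649, -0.02009459, -0.02231813]), 'finger_force': 0.0, 'width': 0.0004898955292566957}
```

View pics/end.png

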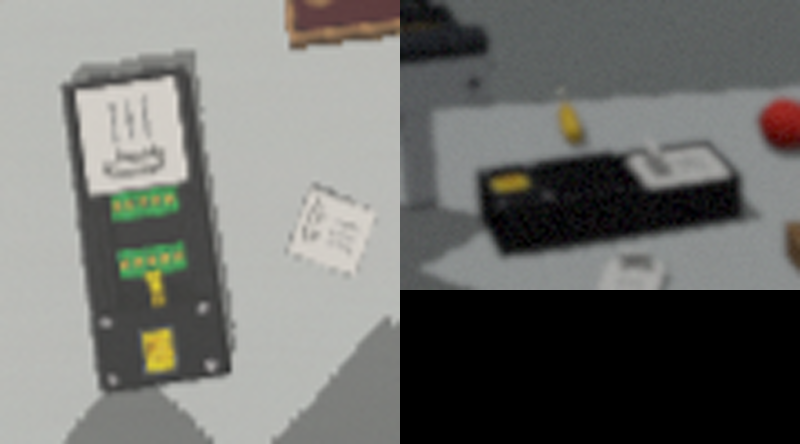

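The top crop shows the cover lying flat against the end stop at (130,130), both green strips exposed at (145,203) and (152,260), and the tab pressed in. The arm is clear of everything.

```bash
python3 -c "
from bench import *
print(close_job())"
```

```text
the job is handed in; nothing more can be done
None
```

The job is handed in, though the judge returned no verdict: the snap tab is pressed fully in, the cover lies flat against the end stop with the screw terminals uncovered, and the arm is clear of everything.

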